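Flip a ribbed guide plate over the tipping edge of a turn-over chute

ROBOT

A 6-joint arm with a two-finger parallel gripper is mounted at the origin on the work surface. World frame = base frame: x ahead of the robot, y to its left, z up, the work surface at z = 0. Lengths are in m, angles in rad, forces in N, time in s.
With the tool pointing down it reaches from about 0.3 to 0.875 m from the base axis. Payload 6.4 kg.
Tool frame: the origin (TCP) lies between the finger pads; the fingertips stand manip.tip_extent ahead of it and the grasp point (between the pads) lies 6 mm ahead of it (manip.tip_extent is the distance from the TCP to the fingertips, in m); z points along the fingers, y is the direction in which the jaws open and shut (so a half turn about z gives the same grasp; the last joint's range is limited). The gripper opens to 85 mm and grips with 20 to 120 N. Pads are 22 mm wide; open, the fingers measure 114 mm over their backs; the gripper's body (76 mm by 85 mm) begins 54 mm behind the grasp point. The pads swing forward as they close: fully open they stand 13 mm farther back than shut.
Start: joints at [-1.374, 0.181, 1.607, -0, 1.354, -0.206], TCP at [0.225, -0.529, 0.256] pointing down, gripper open.
Joint ranges: [-2.99, 2.99], [-0.89, 2.07], [0.3, 2.58], [-1.14, 4.28], [0, 2.63], [-3.12, 3.12]. Speed limits (rad/s): [2.57, 2.57, 3.01, 3.14, 3.14, 3.14].

INTERFACE

Orientations are given as a 3x3 rotation matrix whose columns are the frame's x, y, z axes.
In Python, from cell import manip, camera, camera_model, trace gives the robot as it stands.
- The arm moves only by the shell command python3 -m jog 'ROWS' [OPENING] [FORCE]. ROWS is JSON, a list of rows, each a list of 2 entries, a list of its own where there are three numbers: the shift along the tool's x, y, z scaled (see below), then the turn, a rotation vector about the tool's x, y, z scaled (see below). In form: [[[x, y, z], [wx, wy, wz]], ...]. A call has 1 to 5 rows; each row shifts and turns the pose as measured when the row begins, along the tool's axes as they then stand; what a row does not reach is not made up. The controller multiplies each number of a shift by 0.04 m and each number of a turn by 0.08 rad. A row lasts 1/8 s, in which the tool goes at most 62.5 mm and 10.7 degrees, less where a joint would pass 70% of its speed; a pose out of reach is approached as far as the arm can. A call with a number of a shift or a turn outside -1 to 1 is refused whole. A call with a gripper value outside its range is refused whole. OPENING is the closure, from 0 (fully open) to 1 (shut), set as the call begins (- or left out, the last holds). The fingers move at their own pace and stop on an object; FORCE is the grip in N (left out, the last holds). Time passes only in rows, so rows that do not move let the fingers close. It gives the time, the measured TCP pose, the force and the opening at its end, in the units of the state.
- manip.sense(): the state, without advancing time (a new reading comes with each control period).
- camera(name): name is "scene" or "top" or "wrist"; returns (picture, depth): 480x640x3 uint8, red, green, blue; 480x640 float32, m along the optical axis (not along the pixel's ray), 0 where there is no reading.
- camera_model(name): a dict with "camera_matrix" (3x3 intrinsics, pixels), "position" and "orientation" of the camera in the world. Camera axes: x right, y down, z forward; pixel columns grow to the right and rows downward; lengths in m; the calibration is good to about 2 mm. The wrist camera is an equidistant fisheye: a pixel r from the principal point sees the ray r / f radians off the axis. A picture is of the moment at which its call begins: read the wrist's pose just before it. camera_model takes no time and is no camera call; for the wrist camera it gives the pose at the moment of the call.
- manip.close_job(): hands the job in, once; it reports no verdict.
Trained networks look in the newest picture that a camera, given by its name, has taken for a name from the list of things; names that differ only in an ending like _2 or _b are one class to them, and where a whole thing is asked for, a point or a joint stands for the part that bears it (a point fixed in the world has none). Each returns a list of dicts, best first, with "score" (0 to 1); they miss things now and then, are a little off and sometimes report something else, mostly with a low value. They report only what shows in the picture. A call takes as long as a camera call. They do not tell look-alikes from the thing itself.
- trace(target, camera): "region" (480x640 bool, what is visible of it) and "location" ([column, row] in pixels, amid what is visible of it).
The state is a dict: "time": time; "joint_pos": joint angles; "dq": joint speeds; "effort": joint torques, N m; "tcp_pos": TCP position; "tool_rot": TCP orientation; "ft_force": force on the tool from outside, world axes, zero at the start; "ft_torque": the same for the moment, N m; "width": opening from 0.0 (shut) to 1.0 (fully open).
Only numpy, scipy, OpenCV 4.12 (cv2) and the standard library are available. Lean on these libraries where they do the work, as an engineer would, in place of code of your own. Each camera call takes 0.05 s, during which the arm holds its last target.

TASK

Take the ribbed guide plate out of the slanted rack and, still tilted the way it stood there, rest its smooth back for a moment against the chute's tipping edge, foot hanging over the sloping bed. Let go there, so that it tips over the edge by itself and comes to lie on the bed ribs down, its foot against the stop; do not turn it over in the fingers or handle it again afterwards. Leave the plain plate in the rack and the things round about where they are.

Things in the scene. Friction and masses are not known exactly. Their poses are not given: they have to be found in the camera images.
- ribbed_center (a point): Centre of the guide plate to be turned: aluminium, 120 x 70 x 6 mm, about 0.15 kg. x: along its length from top edge (-60 mm) to foot edge (+60 mm); y: across; z: out of its ribbed face (two lengthwise ribs 75 x 9 x 5 mm, 21 mm either side of the middle, starting 5 mm above the foot edge; the upper 40 mm is bare). The back (-z) is smooth.
- ribbed_top (a point): Middle of that plate's top edge, same axes. The plate stands in one of the rack's two bays, leaning 35 degrees from vertical, ribbed face outward and up, top towards the robot. Grip it here by its 6 mm thickness, 10 to 20 mm below the edge, tool tilted along the plate (35 degrees from vertical); both faces are free for 55 mm below this edge behind, 40 mm in front.
- plain_center (a point): Centre of the other plate, smooth on both faces, 95 x 70 x 6 mm, same axes; it stands in the rack's other bay and stays there.
- rack: Fixed slanted steel rack, base 150 x 230 mm; origin under its middle, x away from the robot, y along the two bays (middles at y = +54 and -54 mm). Its back panel leans 35 degrees from vertical, top towards the robot, and reaches 60 mm up the plates; a 12 mm lip holds their feet, fins 30 mm high part the bays.
- chute: Fixed turn-over chute, base 185 x 130 mm, 201 mm high; origin under it (base from x = -98 to +88 mm), x away from the robot, y across. A polished steel bed 170 mm long, 93 mm wide between 26 mm side walls, slopes 40 degrees down towards the robot (-x) to a 30 mm stop. The tipping edge stands on two posts, 104 mm apart inside, 140 mm above the bed.
- tipping_edge (a point): Middle of the axis of the tipping edge, a round bar (radius 5 mm) along y; axes as the chute's. A 20 mm strip slopes down behind it (-x). A plate leaning 25 to 45 degrees from vertical (top towards the robot), back touching the bar 35 to 55 mm below its top edge, slides, tips over the bar when let go and lands turned over on the bed. Open the fingers wide and fast.
- chute_stop (a point): Middle of the bed's low end, on the bed surface at the stop; axes as the chute's. The turned plate lies with its foot edge here, its centre about 60 mm up the bed.
- spool: Loose white plastic spool standing upright, 64 mm in diameter, 65 mm high; origin under its middle. A bystander.
- sleeve: Loose cardboard tube sample with a black band, upright, 54 mm in diameter, 110 mm high; origin under its middle. A bystander.
- spanner: Loose steel spanner 160 mm long lying flat; x along it. A bystander.
Mind the look-alikes: they are no part of the job. Leave any purple look-alike of the part that bears ribbed_center alone. What is shaped like the chute but yellow is not meant.

How it is judged:
By the outcome, as a careful person would: the job done as asked, in the order asked, and still so for the second after the job is handed in, with the robot touching nothing.
It also fails if it takes over 50 s, if anything falls off the work surface, if the arm or the gripper's body presses on something with over 40 N, if the wrist force passes 120 N, or if a joint passes its speed limit or range.

## Working session

There is one attempt and no reset: what is moved stays moved. The work goes in short steps, Python scripts to look and compute and a shell command to move; the robot and the scene stay as the last step left them, time stands still between calls to the robot, and variables do not carry over. Pictures are saved under pics/ and viewed, and the job is handed in when it is done.

```bash
ls; mkdir -p pics; python3 - <<'E'
from cell import manip,camera,camera_model,trace
import cv2
s=manip.sense();print(s, manip.tip_extent)
for c in("scene","top"):
    p,d=camera(c);cv2.imwrite(f"pics/{c}0.png",p[:,:,::-1])
    m=camera_model(c);print(c,m)
    for t in("ribbed_center","plain_center","rack","chute","spool","sleeve","spanner"):
        print(t,[(round(r["score"],2),[int(v) for v in r["location"]],int(r["region"].sum())) for r in trace(t,c)])
print(manip.sense()["time"])
E
```

```text
pics
{'time': 0.0, 'joint_pos': array([-1.37433639e+00,  1.81562931e-01,  1.60803434e+00, -8.54069694e-06,
        1.35382979e+00, -2.06310169e-01]), 'dq': array([ 4.58367753e-05,  8.26255537e-04,  8.04182053e-05, -7.83626748e-04,
        8.11747003e-04, -1.25605350e-03]), 'effort': array([-2.98284676e-04, -4.44867361e+01, -3.51341128e+01, -3.50381615e-04,
        9.04858840e-03,  2.56059587e-05]), 'tcp_pos': array([ 0.22528398, -0.52845057,  0.2553591 ]), 'tool_rot': array([[ 9.19978076e-01,  3.91969650e-01, -3.66253535e-04],
       [ 3.91969648e-01, -9.19976393e-01,  1.79749105e-03],
       [ 3.67617330e-04, -1.79721262e-03, -9.99998317e-01]]), 'ft_force': array([-0.43355185, -0.14560067,  0.47035172]), 'ft_torque': array([-0.01373032,  0.02607371,  0.04782082]), 'width': 0.994191713750225} 0.025
scene {'camera_matrix': array([[537.31614732,   0.        , 314.71951417],
       [  0.        , 537.31614732, 246.53957284],
       [  0.        ,   0.        ,   1.        ]]), 'position': array([1.31647476, 0.09668482, 0.9340415 ]), 'orientation': array([[-0.04975874,  0.69913672, -0.71
[... 473 characters left out ...]
88,   0.        , 320.77994225],
       [  0.        , 610.44105888, 240.77292097],
       [  0.        ,   0.        ,   1.        ]]), 'position': array([0.3399934 , 0.04372805, 1.61943292]), 'orientation': array([[ 0.01963399, -0.99449406,  0.10293723],
       [-0.99980027, -0.0191451 ,  0.00573532],
       [-0.003733  , -0.10302927, -0.99467132]])}
ribbed_center [(0.8, [426, 312], 1195), (0.65, [395, 224], 656)]
plain_center [(0.95, [438, 234], 585), (0.65, [352, 166], 575)]
rack [(0.8, [411, 241], 3609), (0.46, [274, 238], 3505)]
chute [(0.7, [275, 239], 3493)]
spool [(0.69, [352, 167], 585)]
sleeve [(0.81, [342, 281], 418)]
spanner [(0.74, [280, 155], 416), (0.55, [341, 281], 368)]
0.8
```

View pics/scene0.png

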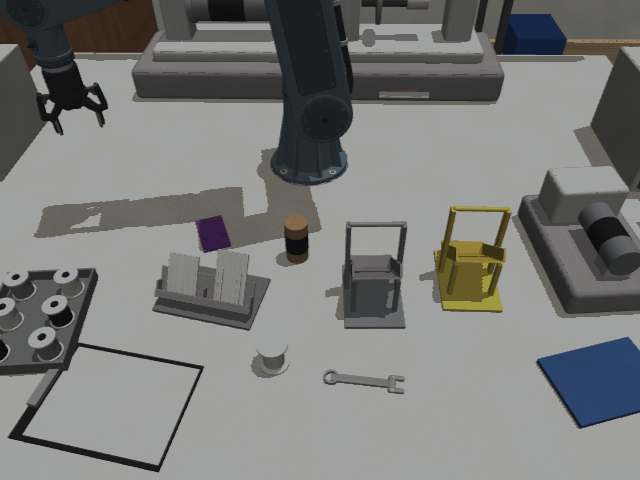

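View pics/top0.png

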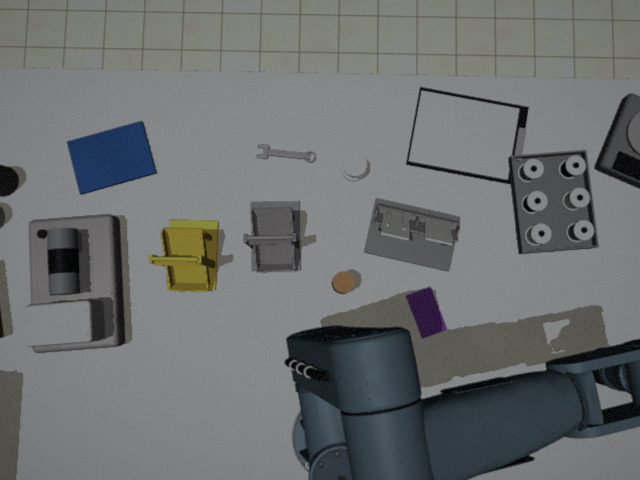

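The scene view shows the ribbed (longer) plate at about (232,275), the plain one at (183,275), the grey chute at (372,280), the yellow look-alike at (470,270) and the purple one at (212,233). Next I fit the geometry from depth.

```bash
cat > h.py <<'E'
from cell import manip,camera,camera_model,trace
import numpy as np,cv2
def cloud(name,d):
    m=camera_model(name);K=m["camera_matrix"]
    v,u=np.mgrid[:480,:640]
    P=np.stack([(u-K[0,2])/K[0,0]*d,(v-K[1,2])/K[1,1]*d,d],-1)
    return P@m["orientation"].T+m["position"]
def proj(name,X):
    m=camera_model(name);p=(np.atleast_2d(X)-m["position"])@m["orientation"];K=m["camera_matrix"]
    return np.c_[p[:,0]/p[:,2]*K[0,0]+K[0,2],p[:,1]/p[:,2]*K[1,1]+K[1,2]]
E
python3 - <<'E'
from h import *
p,d=camera("scene");W=cloud("scene",d);np.save("ws.npy",W);cv2.imwrite("pics/scA.png",cv2.resize(p[210:340,130:420,::-1],None,fx=2.7,fy=2.7,interpolation=cv2.INTER_CUBIC))
p2,d2=camera("top");W2=cloud("top",d2);np.save("wt.npy",W2);cv2.imwrite("pics/tpA.png",cv2.resize(p2[185:285,230:480,::-1],None,fx=3.2,fy=3.2,interpolation=cv2.INTER_CUBIC))
for r in trace("ribbed_center","scene"):
    R=cv2.erode(r["region"].astype(np.uint8),np.ones((3,3)))>0
    Q=W[R&(d>0)];c=np.median(Q,0);Q=Q[np.abs(Q-c).max(1)<.12];c=Q.mean(0)
    n=np.linalg.svd(Q-c)[2][2];print(round(r["score"],2),r["location"],c.round(3),n.round(3),Q.min(0).round(3),Q.max(0).round(3))
for X in (W,W2):
    m=(X[...,0]>.3)&(X[...,0]<.7)&(X[...,1]>-.3)&(X[...,1]<0)&(X[...,2]>.015)&(X[...,2]<.2);print(X[m].min(0),X[m].max(0))
for n,Xs in(("scene",W),("top",W2)):
    print(n,"table z",np.median(Xs[...,2][(Xs[...,0]>.3)&(Xs[...,0]<.75)&(np.abs(Xs[...,1])<.3)]))
E
```

```text
0.86 [210.1, 233.0] [ 0.328 -0.23   0.006] [-0.004 -0.007 -1.   ] [ 0.262 -0.281 -0.001] [ 0.39  -0.181  0.016]
0.85 [230.6, 277.1] [ 0.544 -0.138  0.08 ] [-0.79   0.169 -0.589] [ 0.506 -0.177  0.034] [ 0.583 -0.102  0.126]
[ 0.36906553 -0.29991736  0.01505885] [ 6.99928269e-01 -3.54153083e-05  1.29006634e-01]
[ 0.30076416 -0.29997803  0.01500401] [ 0.69994069 -0.00085389  0.13544458]
scene table z 0.0008122158718102401
top table z 0.003903607862612901
```

View pics/scA.png

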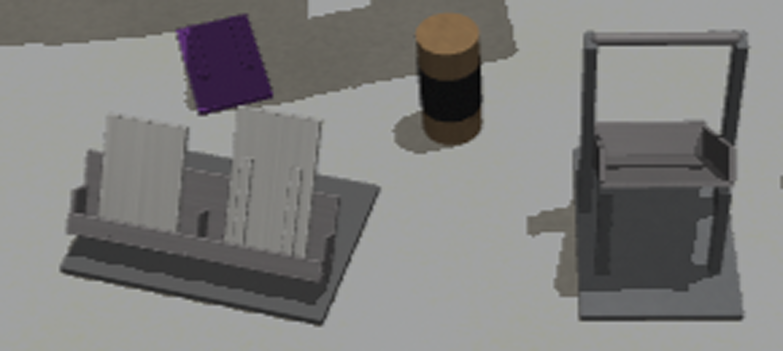

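View pics/tpA.png

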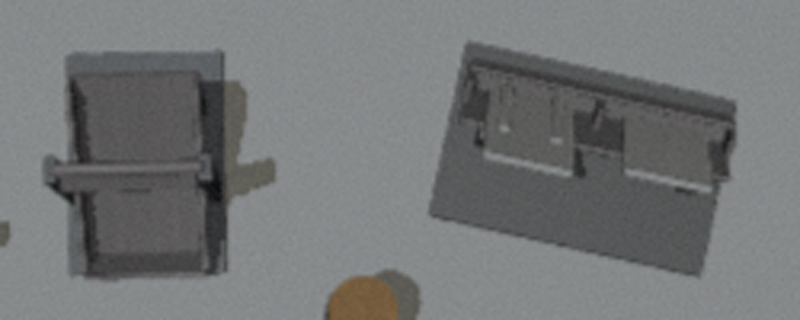

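```bash
cat > fit.py <<'E'
from h import *
from scipy.optimize import least_squares
Ds=[camera("scene") for _ in range(4)];d=np.median([x[1] for x in Ds],0);W=cloud("scene",d)
Dt=[camera("top") for _ in range(4)];dt=np.median([x[1] for x in Dt],0);W2=cloud("top",dt)
np.savez("clouds.npz",W=W,W2=W2,ps=Ds[-1][0],pt=Dt[-1][0])
E
python3 fit.py; python3 - <<'E'
from h import *
z=np.load("clouds.npz");W,W2=z["W"],z["W2"]
# ribbed plate
for nm,X in(("s",W),("t",W2)):
    for c0,L in(((.544,-.138,.08),"rib"),((.525,-.245,.07),"plain")):
        c=np.array(c0);n=np.array([.8,-.17,.574]);n/=np.linalg.norm(n)
        for it in range(6):
            yaw=np.arctan2(n[1],n[0]);ey=np.array([-np.sin(yaw),np.cos(yaw),0]);ex=np.cross(ey,n)
            D=X-c;a=D@ex;b=D@ey;h=D@n
            m=(a>-.07)&(a<(-.02 if L=="rib" else .02))&(np.abs(b)<.045)&(np.abs(h)<(.006 if it<3 else .004))
            Q=X[m];q=Q.mean(0);n=np.linalg.svd(Q-q)[2][2];n*=np.sign(n[0]);c=c+n*((q-c)@n)
        D=X-c;a=D@ex;b=D@ey;h=D@n
        m=(a>-.07)&(a<.06)&(np.abs(b)<.05)&(np.abs(h)<.004)
        top=a[m].min();bl,bh=b[m].min(),b[m].max()
        aa=np.sort(a[m]);bb=np.sort(b[m])
        mid=(bb[8]+bb[-8])/2
        T=c+ex*aa[5]+ey*mid
        print(nm,L,m.sum(),"n",n.round(3),"yaw",np.degrees(yaw).round(2),"tilt",np.degrees(np.arcsin(n[2])).round(1),"ext b",(bb[-8]-bb[8]).round(4),"top face mid",T.round(4),"a",aa[[0,5,20]].round(4))
# lines: base edges, both via minAreaRect on z band
for nm,X in(("s",W),("t",W2)):
    for L,(x0,x1,y0,y1) in dict(rack=(.35,.65,-.3,-.05),chute=(.33,.65,.05,.24)).items():
        m=(X[...,0]>x0)&(X[...,0]<x1)&(X[...,1]>y0)&(X[...,1]<y1)
        for lo,hi in((.006,.22),(.006,.02)):
            mm=m&(X[...,2]>lo)&(X[...,2]<hi);Q=X[mm][:,:2].astype(np.float32)
            print(nm,L,lo,hi,len(Q),cv2.minAreaRect(Q),Q.min(0),Q.max(0))
    m=(X[...,0]>.3)&(X[...,0]<.65)&(X[...,1]>.05)&(X[...,1]<.24)&(X[...,2]>.18)&(X[...,2]<.23);Q=X[m];print(nm,"bar",len(Q),Q.min(0).round(4),Q.max(0).round(4),np.median(Q,0).round(4),np.polyfit(Q[:,1],Q[:,0],1))
E
```

```text
s rib 1402 n [ 0.797 -0.165  0.581] yaw -11.68 tilt 35.5 ext b 0.0699 top face mid [ 0.5116 -0.1324  0.1248] a [-0.056  -0.0556 -0.0549]
s plain 1192 n [ 0.801 -0.157  0.578] yaw -10.9 tilt 35.3 ext b 0.0724 top face mid [ 0.5037 -0.2434  0.1043] a [-0.0404 -0.0403 -0.0397]
t rib 593 n [ 0.777 -0.162  0.609] yaw -11.78 tilt 37.5 ext b 0.0681 top face mid [ 0.5105 -0.1278  0.1283] a [-0.0602 -0.0595 -0.0584]
t plain 586 n [ 0.79  -0.165  0.59 ] yaw -11.64 tilt 36.2 ext b 0.0895 top face mid [ 0.5021 -0.2419  0.1078] a [-0.045  -0.0442 -0.043 ]
s rack 0.006 0.22 5936 ((0.4831605553627014, -0.17898400127887726), (0.22540108859539032, 0.2495446652173996), 77.70591735839844) [ 0.35004833 -0.29988757] [ 0.6251407  -0.06622449]
s rack 0.006 0.02 1568 ((0.48411983251571655, -0.17458227276802063), (0.21639102697372437, 0.2495446652173996), 77.70591735839844) [ 0.35004833 -0.29988757] [ 0.6251407  -0.06622449]
s chute 0.006 0.22 4616 ((0.5174003839492798, 0.16991838812828064), (0.1890362799167633, 0.12932881712913513), 2.362198829650879) [0.4210994  0.10225789] [0.6135043  0.23775052]
s chute 
[... 411 characters left out ...]
0.35000297 -0.29994804] [ 0.64858234 -0.05004045]
t rack 0.006 0.02 2905 ((0.49927258491516113, -0.17504775524139404), (0.2985776364803314, 0.24987539649009705), 0.04455024003982544) [ 0.35000297 -0.29992512] [ 0.64858234 -0.05004045]
t chute 0.006 0.22 3610 ((0.49062108993530273, 0.14497129619121552), (0.3181823790073395, 0.18902242183685303), 0.04739101603627205) [0.3314745  0.05050406] [0.6496889  0.23959284]
t chute 0.006 0.02 885 ((0.49062108993530273, 0.14497129619121552), (0.3181823790073395, 0.18902242183685303), 0.04739101603627205) [0.3314745  0.05050406] [0.6496889  0.23959284]
t bar 471 [0.4773 0.1124 0.1836] [0.5045 0.2348 0.2062] [0.4895 0.1738 0.197 ] [-0.04097897  0.49637547]
```

```bash
cat >> h.py <<'E'
from scipy.spatial.transform import Rotation as Ro
def frame(yawdeg,tilt=35):
    w=np.radians(yawdeg);t=np.radians(tilt)
    z=np.array([np.sin(t)*np.cos(w),np.sin(t)*np.sin(w),-np.cos(t)])
    y=np.array([np.cos(t)*np.cos(w),np.cos(t)*np.sin(w),np.sin(t)])
    return np.c_[np.cross(y,z),y,z]
def rows(p,R,maxs=.9,maxr=.9,n=None):
    s=manip.sense();p0=s["tcp_pos"];R0=s["tool_rot"]
    rv=Ro.from_matrix(R0.T@R).as_rotvec()
    dp=p-p0
    def mk(n):
        o=[];
        for k in range(n):
            Rk=R0@Ro.from_rotvec(rv*k/n).as_matrix()
            o.append((Rk.T@(dp/n)/.04, rv/n/.08))
        return o
    if n is None:
        n=1
        while True:
            o=mk(n)
            if max(abs(a[0]).max() for a in o)<=maxs and max(abs(a[1]).max() for a in o)<=maxr: break
            n+=1
    else:o=mk(n)
    print("t",s["time"],"n",n,"dp mm",(dp*1e3).round(1),"rot deg",np.degrees(rv).round(2))
    for a in o: print("[[%.2f,%.2f,%.2f],[%.2f,%.2f,%.2f]],"%(*a[0],*a[1]))
TOP=np.array([.5086,-.1305,.1233]);RG=frame(-11.8)
E
python3 - <<'E'
from h import *
rows(TOP-.113*RG[:,2],RG)
z=np.load("clouds.npz")
for k in("W","W2"):
    X=z[k];b=(X[...,0]>.45)&(X[...,0]<.54)&(abs(X[...,1]-.17)<.045)&(X[...,2]>.15)&(X[...,2]<.22);Q=X[b]
    v=Q[:,0]+.0425*(Q[:,1]-.171)
    print(k,len(Q),"x@mid",np.percentile(v,[0,5,25,50,75,95,100]).round(4),"z",np.percentile(Q[:,2],[0,5,50,95,100]).round(4))
    A=(X[...,0]>.40)&(X[...,0]<.55)&(X[...,1]>.08)&(X[...,1]<.26)&(X[...,2]>.188)&(X[...,2]<.215);Q=X[A];print("bar ends y",np.percentile(Q[:,1],[0,3,97,100]).round(4))
    S=(X[...,0]>.36)&(X[...,0]<.5)&(abs(X[...,1])<.07)&(X[...,2]>.1)&(X[...,2]<.125);print("sleeve",np.median(X[S],0))
E
```

```text
t 1.35 n 13 dp mm [219.8 411.8 -40.4] rot deg [-32.23  16.82 -53.34]
[[0.70,-0.56,0.08],[-0.54,0.28,-0.90]],
[[0.74,-0.51,0.07],[-0.54,0.28,-0.90]],
[[0.77,-0.46,0.07],[-0.54,0.28,-0.90]],
[[0.80,-0.41,0.07],[-0.54,0.28,-0.90]],
[[0.83,-0.35,0.07],[-0.54,0.28,-0.90]],
[[0.85,-0.30,0.07],[-0.54,0.28,-0.90]],
[[0.86,-0.24,0.08],[-0.54,0.28,-0.90]],
[[0.88,-0.18,0.09],[-0.54,0.28,-0.90]],
[[0.89,-0.12,0.10],[-0.54,0.28,-0.90]],
[[0.89,-0.06,0.12],[-0.54,0.28,-0.90]],
[[0.89,-0.01,0.14],[-0.54,0.28,-0.90]],
[[0.89,0.05,0.16],[-0.54,0.28,-0.90]],
[[0.88,0.11,0.18],[-0.54,0.28,-0.90]],
W 220 x@mid [0.4902 0.4919 0.4939 0.4963 0.4973 0.4986 0.4996] z [0.1917 0.1933 0.1986 0.201  0.2019]
bar ends y [0.1077 0.1098 0.2282 0.2305]
sleeve [ 0.40114204 -0.00808818  0.10885194]
W2 346 x@mid [0.4789 0.48   0.484  0.4888 0.4932 0.4976 0.499 ] z [0.1836 0.1866 0.1964 0.2041 0.2062]
bar ends y [0.1124 0.1149 0.2319 0.2348]
sleeve [ 0.39682427 -0.00404728  0.11156293]
```

```bash
python3 -m jog '[[[0.7,-0.56,0.08],[-0.54,0.28,-0.9]],[[0.74,-0.51,0.07],[-0.54,0.28,-0.9]],[[0.77,-0.46,0.07],[-0.54,0.28,-0.9]],[[0.8,-0.41,0.07],[-0.54,0.28,-0.9]],[[0.83,-0.35,0.07],[-0.54,0.28,-0.9]]]' 0 60 && python3 -m jog '[[[0.85,-0.3,0.07],[-0.54,0.28,-0.9]],[[0.86,-0.24,0.08],[-0.54,0.28,-0.9]],[[0.88,-0.18,0.09],[-0.54,0.28,-0.9]],[[0.89,-0.12,0.1],[-0.54,0.28,-0.9]],[[0.89,-0.06,0.12],[-0.54,0.28,-0.9]]]'; python3 - <<'E'
from h import *
rows(TOP-.113*RG[:,2],RG);print(manip.sense()["joint_pos"].round(2))
E
```

```text
time: 1.98
tcp_pos: [0.3116, -0.3689, 0.2399]
tool_rot: [[0.708, 0.672, 0.216], [0.703, -0.701, -0.122], [0.07, 0.238, -0.969]]
ft_force: [-0.3, 0.2, 0.6]
width: 1.0
time: 2.6
tcp_pos: [0.3962, -0.2043, 0.2242]
tool_rot: [[0.391, 0.803, 0.45], [0.92, -0.363, -0.15], [0.043, 0.472, -0.881]]
ft_force: [0.8, 0.4, 0.5]
width: 0.999
t 2.6 n 3 dp mm [48.9 87.  -8.4] rot deg [ -6.54   3.79 -10.84]
[[0.82,0.03,0.14],[-0.48,0.28,-0.79]],
[[0.82,0.08,0.16],[-0.48,0.28,-0.79]],
[[0.81,0.12,0.18],[-0.48,0.28,-0.79]],
[-0.94 -0.43  2.29  0.36  0.9  -0.69]
```

```bash
python3 -m jog '[[[0.82,0.03,0.14],[-0.48,0.28,-0.79]],[[0.82,0.08,0.16],[-0.48,0.28,-0.79]],[[0.81,0.12,0.18],[-0.48,0.28,-0.79]],[[0,0,0],[0,0,0]]]'; python3 - <<'E'
from h import *
rows(TOP-.113*RG[:,2],RG);print(manip.sense()["joint_pos"].round(2))
m=camera_model("wrist");print(m)
p,d=camera("wrist");cv2.imwrite("pics/w1.png",p[:,:,::-1]);np.savez("w1.npz",p=p,d=d,pos=m["position"],R=m["orientation"],K=m["camera_matrix"])
for t in("ribbed_center","ribbed_top","plain_center"):
    for r in trace(t,"wrist"):
        ys,xs=np.where(r["region"]);print(t,r["score"],r["location"],xs.min(),xs.max(),ys.min(),ys.max())
E
```

```text
time: 3.1
tcp_pos: [0.4462, -0.112, 0.2156]
tool_rot: [[0.194, 0.8, 0.568], [0.981, -0.157, -0.114], [-0.002, 0.579, -0.815]]
ft_force: [-0.5, -0.2, 0.6]
width: 1.0
t 3.1 n 1 dp mm [-1.1 -5.2  0.3] rot deg [ 0.37 -0.25  0.57]
[[-0.13,0.00,-0.01],[0.08,-0.05,0.12]],
[-0.69 -0.45  2.36  0.43  0.72 -0.75]
{'camera_matrix': array([[371.64829954,   0.        , 321.23845619],
       [  0.        , 371.64829954, 235.10189457],
       [  0.        ,   0.        ,   1.        ]]), 'position': array([ 0.39375533, -0.02315185,  0.31150402]), 'orientation': array([[ 0.79997999, -0.35475137,  0.48392508],
       [-0.15668452, -0.90202931, -0.4022351 ],
       [ 0.57920806,  0.24595647, -0.77718945]])}
ribbed_center 0.97 [111.1, 349.6] 40 150 316 404
ribbed_center 0.82 [320.7, 235.6] 316 331 174 298
ribbed_top 0.81 [113.1, 349.3] 41 150 317 405
ribbed_top 0.75 [318.3, 235.6] 315 331 174 298
```

View pics/w1.png

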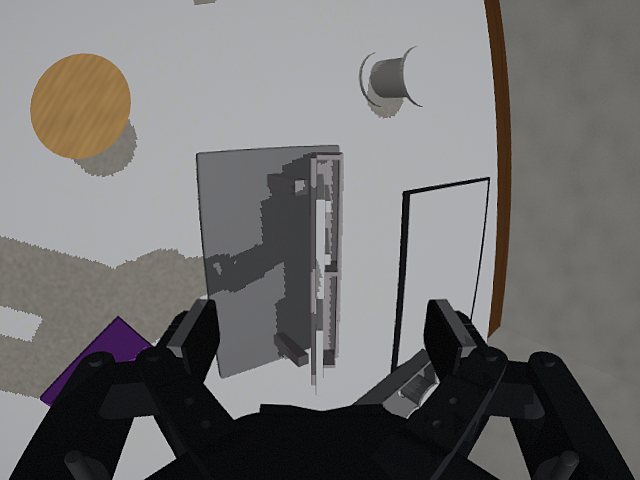

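```bash
cat >> h.py <<'E'
def wcloud(d,m):
    K=m["K"];v,u=np.mgrid[:480,:640];x=(u-K[0,2]);y=(v-K[1,2]);r=np.hypot(x,y)+1e-9
    th=r/K[0,0];D=np.stack([np.tan(th)*x/r*d,np.tan(th)*y/r*d,d],-1)
    return D@m["R"].T+m["pos"]
E
python3 - <<'E'
from h import *
z=np.load("w1.npz");W=wcloud(z["d"],z)
print("table",W[200,600] , W[60,250],"sleeve top",W[105,80])
D=(W-TOP)@RG   # tool axes rel. top edge middle
for v in range(150,310,8):
    u=[i for i in range(290,350) if abs(D[v,i,2])<.010 and abs(D[v,i,1])<.03]
    print(v,len(u),(D[v,u].mean(0)*1e3).round(1) if u else "", (min(u),max(u)) if u else "")
m=(abs(D[...,2])<.006)&(abs(D[...,1])<.015)&(abs(D[...,0])<.06)
Q=D[m]*1e3;print(len(Q),np.percentile(Q,[0,2,50,98,100],axis=0).round(1))
E
```

```text
table [ 2.35029666 -0.70276787 -0.09442534] [ 0.54577593  0.0062644  -0.00101279] sleeve top [ 0.39334224 -0.00642906  0.11054733]
150 0  
158 0  
166 0  
174 0  
182 0  
190 0  
198 9 [34.4 -0.8  2.4] (316, 324)
206 9 [30.  -0.8 -1.5] (316, 324)
214 9 [24.7 -0.7 -1.1] (316, 324)
222 8 [19.5 -0.4 -1.4] (317, 324)
230 9 [14.2 -0.6 -1.6] (316, 324)
238 9 [ 8.8 -0.6 -1.5] (316, 324)
246 9 [ 3.3 -0.5 -1.5] (316, 324)
254 9 [-2.3 -0.5 -1.5] (316, 324)
262 9 [-8.  -0.4 -1.4] (316, 324)
270 9 [-13.7  -0.4  -1.4] (316, 324)
278 9 [-19.6  -0.3  -1.5] (316, 324)
286 8 [-25.6  -0.6  -1.2] (316, 323)
294 8 [-31.7  -0.6  -1.4] (316, 323)
302 0  
895 [[-34.7  -3.4  -3.5]
 [-33.1  -3.3  -2.7]
 [  2.7  -0.6  -1.4]
 [ 34.3   2.2   0.4]
 [ 34.6   2.4   5.8]]
```

```bash
cat >> h.py <<'E'
TOP=TOP+RG@np.array([0,-.0005,-.0014])
E
python3 - <<'E'
from h import *
rows(TOP+.007*RG[:,2],RG)
E
```

```text
t 3.3 n 4 dp mm [ 64.9 -16.2 -98.4] rot deg [ 0.45 -0.04  0.38]
[[-0.02,-0.02,0.74],[0.02,-0.00,0.02]],
[[-0.02,-0.02,0.74],[0.02,-0.00,0.02]],
[[-0.02,-0.01,0.74],[0.02,-0.00,0.02]],
[[-0.02,-0.01,0.74],[0.02,-0.00,0.02]],
```

```bash
python3 -m jog '[[[-0.02,-0.02,0.74],[0.02,0,0.02]],[[-0.02,-0.02,0.74],[0.02,0,0.02]],[[-0.02,-0.01,0.74],[0.02,0,0.02]],[[-0.02,-0.01,0.74],[0.02,0,0.02]],[[0,0,0],[0,0,0]]]'; python3 - <<'E'
from h import *
rows(TOP+.007*RG[:,2],RG)
E
```

```text
time: 3.92
tcp_pos: [0.5142, -0.1405, 0.1199]
tool_rot: [[0.215, 0.797, 0.565], [0.977, -0.173, -0.127], [-0.003, 0.579, -0.815]]
ft_force: [-0.4, 1.0, 0.4]
width: 1.007
t 3.925 n 1 dp mm [-2.9  9.4 -1.5] rot deg [ 0.39  0.52 -0.39]
[[0.22,-0.12,-0.04],[0.09,0.11,-0.09]],
```

```bash
python3 -m jog '[[[0.22,-0.12,-0.04],[0.09,0.11,-0.09]],[[0,0,0],[0,0,0]]]'; python3 - <<'E'
from h import *
rows(TOP+.007*RG[:,2],RG)
E
```

```text
time: 4.18
tcp_pos: [0.511, -0.1314, 0.1199]
tool_rot: [[0.205, 0.801, 0.562], [0.979, -0.168, -0.118], [-0.001, 0.574, -0.819]]
ft_force: [0.3, -0.3, 0.5]
width: 0.997
t 4.175 n 1 dp mm [ 0.3  0.3 -1.4] rot deg [ 0.03  0.05 -0.01]
[[0.01,-0.02,0.03],[0.01,0.01,-0.00]],
```

```bash
python3 -m jog '[[[0.01,-0.02,0.03],[0,0,0]],[[0,0,0],[0,0,0]],[[0,0,0],[0,0,0]],[[0,0,0],[0,0,0]],[[0,0,0],[0,0,0]]]' 1 50; python3 -m jog '[[[0,0,0],[0,0,0]],[[0,0,0],[0,0,0]]]'; python3 - <<'E'
from h import *
s=manip.sense();print(s["ft_force"],s["width"])
rows(TOP+.007*RG[:,2],RG)
p,d=camera("scene");cv2.imwrite("pics/s2.png",cv2.resize(p[180:340,130:420,::-1],None,fx=2.7,fy=2.7))
E
```

```text
time: 4.8
tcp_pos: [0.5115, -0.1313, 0.1212]
tool_rot: [[0.205, 0.799, 0.565], [0.979, -0.165, -0.12], [-0.003, 0.578, -0.816]]
ft_force: [-3.8, 0.3, 3.1]
width: 0.059
time: 5.05
tcp_pos: [0.5113, -0.1313, 0.121]
tool_rot: [[0.205, 0.799, 0.565], [0.979, -0.166, -0.12], [-0.003, 0.577, -0.816]]
ft_force: [-2.1, -0.5, 2.5]
width: 0.06
[-2.05137645 -0.46375648  2.54281477] 0.06025183679515748
t 5.05 n 1 dp mm [ 0.   0.2 -2.6] rot deg [0.27 0.14 0.08]
[[0.01,-0.04,0.05],[0.06,0.03,0.02]],
```

View pics/s2.png

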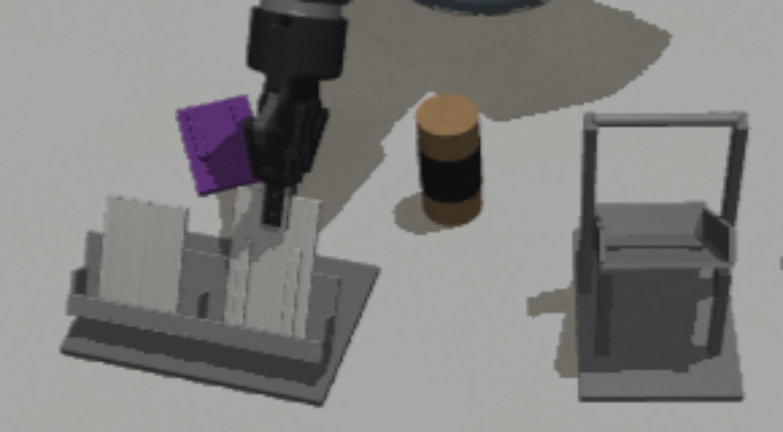

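```bash
python3 -m jog '[[[0,0,-0.6],[0,0,0]],[[0,0,-0.8],[0,0,0]],[[0,0,-0.9],[0,0,0]],[[0,0.4,-0.9],[0,0,0]],[[0,0.5,-0.9],[0,0,0]]]'; cat >> h.py <<'E'
B=np.array([.4943,.171,.196]);RC=frame(2.4)
def ct(off=0,up=0,contact=.042): return B-contact*RC[:,2]+(.008+off)*RC[:,1]+np.array([0,0,up])
E
python3 - <<'E'
from h import *
print(ct(),ct(.045,.06))
rows(ct(.045,.06),RC)
E
```

```text
time: 5.72
tcp_pos: [0.4439, -0.1157, 0.2745]
tool_rot: [[0.205, 0.805, 0.557], [0.979, -0.17, -0.116], [0.001, 0.569, -0.822]]
ft_force: [1.5, -0.6, -1.8]
width: 0.066
[0.47677839 0.17026563 0.234993  ] [0.5136079  0.17180924 0.32080394]
t 5.725 n 9 dp mm [ 69.7 287.5  46.3] rot deg [ -0.32   8.07 -11.74]
[[0.82,0.09,-0.09],[-0.01,0.20,-0.28]],
[[0.82,0.11,-0.08],[-0.01,0.20,-0.28]],
[[0.82,0.13,-0.06],[-0.01,0.20,-0.28]],
[[0.82,0.15,-0.05],[-0.01,0.20,-0.28]],
[[0.81,0.17,-0.04],[-0.01,0.20,-0.28]],
[[0.81,0.19,-0.03],[-0.01,0.20,-0.28]],
[[0.81,0.21,-0.01],[-0.01,0.20,-0.28]],
[[0.80,0.22,-0.00],[-0.01,0.20,-0.28]],
[[0.80,0.24,0.01],[-0.01,0.20,-0.28]],
```

```bash
python3 -m jog '[[[0.7,0.1,-0.3],[0,0.2,-0.28]],[[0.82,0.11,-0.1],[0,0.2,-0.28]],[[0.82,0.13,-0.06],[0,0.2,-0.28]],[[0.82,0.15,-0.05],[0,0.2,-0.28]],[[0.81,0.17,-0.04],[0,0.2,-0.28]]]' && python3 -m jog '[[[0.81,0.19,-0.03],[0,0.2,-0.28]],[[0.81,0.21,-0.01],[0,0.2,-0.28]],[[0.8,0.22,0],[0,0.2,-0.28]],[[0.5,0.2,0],[0,0.2,-0.28]],[[0,0,0],[0,0,0]]]'; python3 - <<'E'
from h import *
rows(ct(.045,.06),RC)
E
```

```text
time: 6.35
tcp_pos: [0.4772, 0.0422, 0.312]
tool_rot: [[0.071, 0.817, 0.572], [0.997, -0.058, -0.04], [0.0, 0.573, -0.82]]
ft_force: [0.6, -0.5, -1.7]
width: 0.059
time: 6.98
tcp_pos: [0.5057, 0.1652, 0.3297]
tool_rot: [[-0.048, 0.822, 0.567], [0.999, 0.038, 0.029], [0.002, 0.568, -0.823]]
ft_force: [0.2, 0.4, -1.8]
width: 0.063
t 6.975 n 1 dp mm [ 7.9  6.6 -8.9] rot deg [-0.41 -0.31  0.2 ]
[[0.16,0.04,0.30],[-0.09,-0.07,0.04]],
```

```bash
python3 -m jog '[[[0.16,0.04,0.3],[-0.09,-0.07,0.04]],[[0,0,0],[0,0,0]]]'; python3 - <<'E'
from h import *
rows(ct(.045,.0),RC)
m=camera_model("wrist");p,d=camera("wrist");cv2.imwrite("pics/w2.png",p[:,:,::-1]);np.savez("w2.npz",p=p,d=d,pos=m["position"],R=m["orientation"],K=m["camera_matrix"])
p,d=camera("scene");cv2.imwrite("pics/s3.png",cv2.resize(p[110:340,280:540,::-1],None,fx=2.5,fy=2.5))
z=np.load("w2.npz");W=wcloud(z["d"],z);D=(W-B)@RC
Dc=(W-B);c=np.radians(2.4);x=Dc@[np.cos(c),np.sin(c),0];y=Dc@[-np.sin(c),np.cos(c),0];zz=Dc[...,2]
mm=(abs(x)<.02)&(abs(y)<.07)&(abs(zz)<.015)
vs,us=np.where(mm);print(mm.sum(),us.min(),us.max(),vs.min(),vs.max()) if mm.any() else print("none")
if mm.any():
  for a in(x,y,zz):print(np.percentile(a[mm]*1e3,[0,3,25,50,75,97,100]).round(1))
E
```

```text
time: 7.22
tcp_pos: [0.5126, 0.1712, 0.3189]
tool_rot: [[-0.041, 0.82, 0.571], [0.999, 0.034, 0.023], [-0.001, 0.571, -0.821]]
ft_force: [-0.7, -0.7, -0.8]
width: 0.063
t 7.225 n 2 dp mm [  1.    0.7 -58.1] rot deg [-0.18  0.08 -0.01]
[[0.01,-0.40,0.60],[-0.02,0.01,-0.00]],
[[0.01,-0.41,0.60],[-0.02,0.01,-0.00]],
6205 145 206 150 338
[-19.  -17.9 -13.   -8.4  -4.    2.4   6.7]
[-61.4 -55.  -23.4   7.6  35.6  59.6  62.4]
[-15.  -11.1  -5.9  -0.5   4.    5.7   7.5]
```

View pics/w2.png

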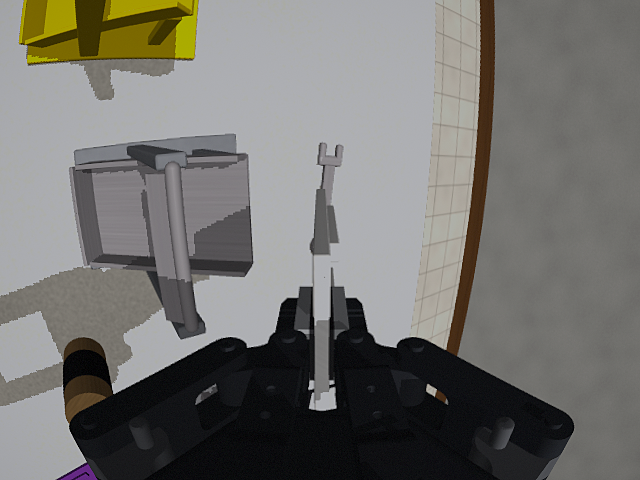

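View pics/s3.png

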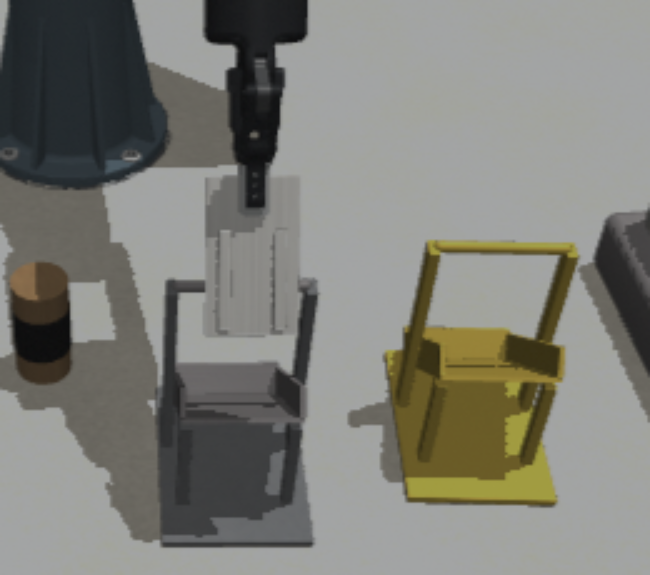

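```bash
python3 - <<'E'
from h import *
z=np.load("w2.npz");W=wcloud(z["d"],z)
Dc=(W-B);c=np.radians(2.4);x=Dc@[np.cos(c),np.sin(c),0];y=Dc@[-np.sin(c),np.cos(c),0];zz=Dc[...,2]
for y0,y1 in((-.045,-.015),(-.015,.015),(.015,.045)):
  print(y0)
  mm=(x>-.03)&(x<.012)&(y>y0)&(y<y1)&(abs(zz)<.03)
  for a in np.arange(-.03,.012,.002):
    k=mm&(x>=a)&(x<a+.002)
    if k.sum(): print(round((a+.001)*1e3),k.sum(),(np.percentile(zz[k],[5,50,95])*1e3).round(1),end=" | ")
  k=mm&(x>-.0045)&(zz>-.003)
  from scipy.optimize import least_squares
  f=least_squares(lambda q:np.hypot(x[k]-q[0],zz[k]-q[1])-.005,[0,0],loss="soft_l1",f_scale=.0005);print("\naxis fit",f.x*1e3,np.abs(f.fun).mean()*1e3)
# plate in hand: tool-frame coordinates
s=manip.sense();T=(W-s["tcp_pos"])@s["tool_rot"]
m=(abs(T[...,1])<.012)&(abs(T[...,0])<.05)&(T[...,2]>-.02)&(T[...,2]<.13);Q=T[m]*1e3
m2=m&(abs(T[...,0])>.014)&(T[...,2]<.003);q=T[m2]*1e3;print(len(q),np.percentile(q,[1,10,50,90,99],axis=0).round(1))
E
```

```text
-0.045
-19 42 [-12.8 -11.1 -10. ] | -17 128 [-11.4  -9.9  -8.3] | -15 138 [-9.5 -7.9 -6.4] | -13 138 [-7.5 -5.9 -4.6] | -11 146 [-5.6 -4.  -2.2] | -9 175 [-3.3 -1.6  2.3] | -7 153 [1.5 3.4 4.9] | -5 141 [3.7 4.9 6.3] | -3 123 [4.2 5.1 6.2] | -1 107 [3.6 4.6 5.7] | 1 57 [1.7 3.3 4.4] | 
axis fit [-3.37027815  0.19957292] 0.41019789880483903
-0.015
-19 57 [-12.5 -11.2 -10.2] | -17 155 [-11.3  -9.8  -8.5] | -15 155 [-9.5 -7.8 -6.4] | -13 160 [-7.7 -5.8 -4.4] | -11 156 [-5.6 -3.8 -2.1] | -9 208 [-3.6 -1.6  2. ] | -7 181 [1.7 3.5 5.1] | -5 146 [3.7 4.9 5.9] | -3 141 [4.2 5.1 6. ] | -1 127 [3.1 4.5 5.5] | 1 58 [1.5 2.8 4. ] | 
axis fit [-3.68092583  0.19508167] 0.3848565615789995
0.015
-19 46 [-12.1 -11.1 -10.1] | -17 175 [-11.6 -10.   -8.3] | -15 172 [-9.5 -7.8 -6.2] | -13 183 [-7.6 -5.8 -4. ] | -11 172 [-5.5 -4.  -2.2] | -9 231 [-3.6 -1.5  2.2] | -7 203 [1.5 3.5 5.1] | -5 175 [3.7 4.9 6.3] | -3 155 [4.1 5.1 6.2] | -1 136 [3.4 4.5 5.6] | 1 65 [1.1 2.9 4.2] | 
axis fit [-3.60286547  0.20464527] 0.4200094659504669
1714 [[-32.5  -4.2 -19.1]
 [-26.6  -3.8  -4.8]
 [ 20.1  -1.4  -4. ]
 [ 34.1   1.2  -3.1]
 [ 35.3   9.6   1.7]]
```

```bash
python3 -m jog '[[[0.01,-0.4,0.6],[0,0,0]],[[0.01,-0.42,0.62],[0,0,0]],[[0,-0.4,0],[0,0,0]],[[0,0,0],[0,0,0]]]';  python3 - <<'E'
from h import *
rows(ct(.012,.0),RC)
E
```

```text
time: 7.82
tcp_pos: [0.5009, 0.1689, 0.2535]
tool_rot: [[-0.037, 0.817, 0.575], [0.999, 0.031, 0.021], [-0.001, 0.576, -0.818]]
ft_force: [-0.8, -0.1, -0.6]
width: 0.058
t 7.825 n 1 dp mm [-14.3   1.7 -11.7] rot deg [ 0.16  0.18 -0.19]
[[0.06,-0.46,0.03],[0.03,0.04,-0.04]],
```

```bash
python3 -m jog '[[[0.06,-0.46,0.03],[0.03,0.04,-0.04]],[[0,0,0],[0,0,0]]]';  python3 - <<'E'
from h import *
rows(ct(0,.0),RC)
m=camera_model("wrist");p,d=camera("wrist");cv2.imwrite("pics/w3.png",cv2.resize(p[120:400,140:440,::-1],None,fx=2,fy=2))
np.savez("w3.npz",p=p,d=d,pos=m["position"],R=m["orientation"],K=m["camera_matrix"])
z=np.load("w3.npz");W=wcloud(z["d"],z)
s=manip.sense();T=(W-s["tcp_pos"])@s["tool_rot"]
for x0 in(-.03,.02,):
  k=(abs(T[...,0]-x0)<.012)&(T[...,2]>-.015)&(T[...,2]<.06)&(abs(T[...,1])<.04)
  q=T[k]*1e3;h=np.round(q[:,1:]/2)*2
  u,cn=np.unique(h,axis=0,return_counts=True);print([(tuple(a.astype(int)),int(c)) for a,c in zip(u,cn) if c>15])
E
```

```text
time: 8.07
tcp_pos: [0.4875, 0.1706, 0.2452]
tool_rot: [[-0.041, 0.815, 0.578], [0.999, 0.034, 0.024], [0.0, 0.578, -0.816]]
ft_force: [0.1, 0.5, -1.1]
width: 0.062
t 8.075 n 1 dp mm [-10.7  -0.4 -10.2] rot deg [ 0.32 -0.01 -0.03]
[[0.00,-0.37,0.05],[0.07,-0.00,-0.01]],
[((np.int64(-40), np.int64(42)), 41), ((np.int64(-38), np.int64(42)), 82), ((np.int64(-36), np.int64(40)), 30), ((np.int64(-36), np.int64(42)), 53), ((np.int64(-34), np.int64(40)), 55), ((np.int64(-34), np.int64(42)), 34), ((np.int64(-32), np.int64(40)), 43), ((np.int64(-30), np.int64(38)), 51), ((np.int64(-28), np.int64(38)), 37), ((np.int64(-26), np.int64(38)), 26), ((np.int64(-6), np.int64(-4)), 25), ((np.int64(-4), np.int64(-6)), 17), ((np.int64(-4), np.int64(-4)), 119), ((np.int64(-2), np.int64(-4)), 125), ((np.int64(0), np.int64(-4)), 103)]
[((np.int64(-40), np.int64(42)), 85), ((np.int64(-38), np.int64(40)), 35), ((np.int64(-38), np.int64(42)), 166), ((np.int64(-36), np.int64(40)), 78), ((np.int64(-36), np.int64(42)), 113), ((np.int64(-34), np.int64(40)), 129), ((np.int64(-34), np.int64(42)), 74), ((np.int64(-3
[... 1277 characters left out ...]
((np.int64(2), np.int64(-10)), 24), ((np.int64(2), np.int64(-6)), 19), ((np.int64(2), np.int64(-2)), 18), ((np.int64(2), np.int64(2)), 19), ((np.int64(2), np.int64(36)), 57), ((np.int64(4), np.int64(-12)), 28), ((np.int64(4), np.int64(-10)), 18), ((np.int64(4), np.int64(-8)), 17), ((np.int64(4), np.int64(-6)), 16), ((np.int64(4), np.int64(-2)), 16), ((np.int64(4), np.int64(2)), 20), ((np.int64(4), np.int64(12)), 17), ((np.int64(4), np.int64(34)), 16), ((np.int64(4), np.int64(36)), 78), ((np.int64(6), np.int64(-10)), 19), ((np.int64(6), np.int64(-8)), 16), ((np.int64(6), np.int64(-6)), 17), ((np.int64(6), np.int64(-2)), 16), ((np.int64(6), np.int64(0)), 17), ((np.int64(6), np.int64(36)), 21)]
```

View pics/w3.png

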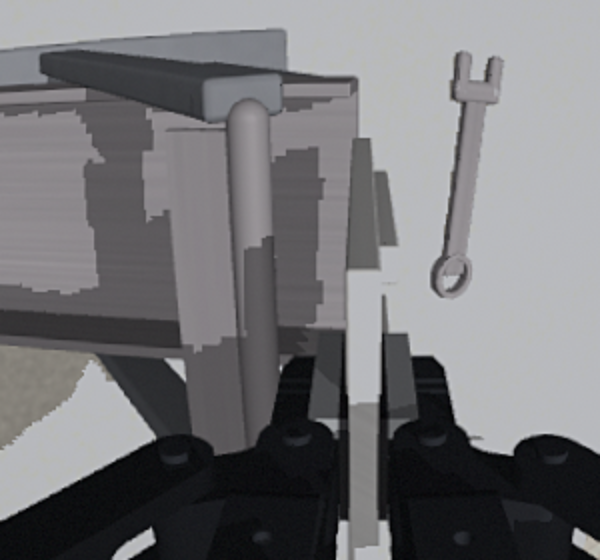

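The wrist view (at twice the pixels) shows the bar at about column 255 and the plate's back at about column 348. That is a gap of roughly 15–19 mm, with the bar about 47 mm below the plate's top. I'll close in and feel for contact.

```bash
python3 -m jog '[[[0,-0.3,0.04],[0.06,0,0]],[[0,0,0],[0,0,0]]]'; python3 -m jog '[[[0,-0.06,0],[0,0,0]],[[0,0,0],[0,0,0]]]';python3 - <<'E'
from h import *
rows(ct(0,.0),RC)
E
```

```text
time: 8.38
tcp_pos: [0.481, 0.1703, 0.2404]
tool_rot: [[-0.041, 0.814, 0.579], [0.999, 0.033, 0.025], [0.001, 0.579, -0.815]]
ft_force: [0.5, 0.2, -1.9]
width: 0.06
time: 8.62
tcp_pos: [0.4795, 0.1703, 0.2395]
tool_rot: [[-0.041, 0.814, 0.58], [0.999, 0.033, 0.025], [0.001, 0.58, -0.814]]
ft_force: [0.4, -0.1, -1.3]
width: 0.059
t 8.625 n 1 dp mm [-2.7  0.  -4.5] rot deg [ 0.47 -0.02 -0.07]
[[0.00,-0.12,0.05],[0.10,-0.00,-0.01]],
```

```bash
python3 -m jog '[[[0,-0.12,0.05],[0.1,0,0]],[[0,0,0],[0,0,0]]]'; python3 -m jog '[[[0,-0.06,0],[0,0,0]],[[0,0,0],[0,0,0]]]';python3 - <<'E'
from h import *
rows(ct(0,.0),RC)
E
```

```text
time: 8.88
tcp_pos: [0.4766, 0.1701, 0.2348]
tool_rot: [[-0.041, 0.819, 0.573], [0.999, 0.033, 0.024], [0.001, 0.573, -0.819]]
ft_force: [0.8, 0.7, -1.5]
width: 0.06
time: 9.12
tcp_pos: [0.4749, 0.1701, 0.2336]
tool_rot: [[-0.041, 0.818, 0.573], [0.999, 0.033, 0.024], [0.001, 0.574, -0.819]]
ft_force: [0.6, 0.4, -1.8]
width: 0.06
t 9.125 n 1 dp mm [1.9 0.2 1.4] rot deg [ 0.02 -0.02 -0.07]
[[0.00,0.06,-0.00],[0.00,-0.00,-0.02]],
```

```bash
python3 -m jog '[[[0,-0.05,0],[0,0,0]],[[0,0,0],[0,0,0]]]'; python3 - <<'E'
from h import *
rows(ct(0,.0),RC)
m=camera_model("wrist");p,d=camera("wrist");cv2.imwrite("pics/w4.png",cv2.resize(p[120:400,140:440,::-1],None,fx=2,fy=2))
E
```

```text
time: 9.38
tcp_pos: [0.4744, 0.1701, 0.234]
tool_rot: [[-0.041, 0.816, 0.576], [0.999, 0.033, 0.025], [0.001, 0.577, -0.817]]
ft_force: [-0.3, 0.9, -0.9]
width: 0.059
t 9.375 n 1 dp mm [2.3 0.2 1. ] rot deg [ 0.24 -0.04 -0.08]
[[0.00,0.06,0.01],[0.05,-0.01,-0.02]],
```

View pics/w4.png

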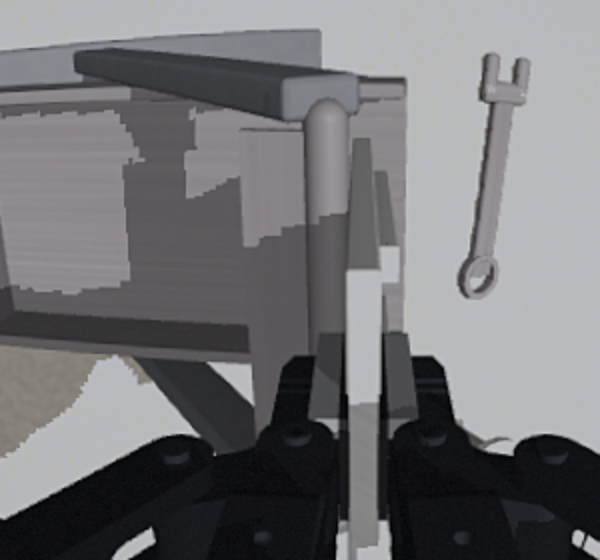

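```bash
python3 -m jog '[[[0,-0.05,0.01],[0.04,0,0]],[[0,0,0],[0,0,0]]]'; python3 -m jog '[[[0,-0.05,0.01],[0,0,0]],[[0,0,0],[0,0,0]]]'; python3 - <<'E'
from h import *
rows(ct(0,.0),RC)
E
```

```text
time: 9.68
tcp_pos: [0.4743, 0.1701, 0.234]
tool_rot: [[-0.041, 0.816, 0.577], [0.999, 0.033, 0.025], [0.001, 0.577, -0.816]]
ft_force: [2.0, 0.7, -1.4]
width: 0.058
time: 9.93
tcp_pos: [0.4741, 0.1701, 0.234]
tool_rot: [[-0.041, 0.814, 0.58], [0.999, 0.033, 0.025], [0.002, 0.581, -0.814]]
ft_force: [1.7, -0.9, -1.2]
width: 0.06
t 9.925 n 1 dp mm [2.7 0.2 1. ] rot deg [ 0.49 -0.05 -0.08]
[[0.00,0.07,0.02],[0.11,-0.01,-0.02]],
```

```bash
python3 - <<'E'
from h import *
p,d=camera("scene");cv2.imwrite("pics/s4.png",cv2.resize(p[150:340,300:440,::-1],None,fx=3,fy=3))
s=manip.sense();print(s["ft_force"],s["tcp_pos"])
E
```

```text
[ 3.57760022 -0.53161537  1.68115234] [0.47409257 0.17006579 0.23395311]
```

View pics/s4.png

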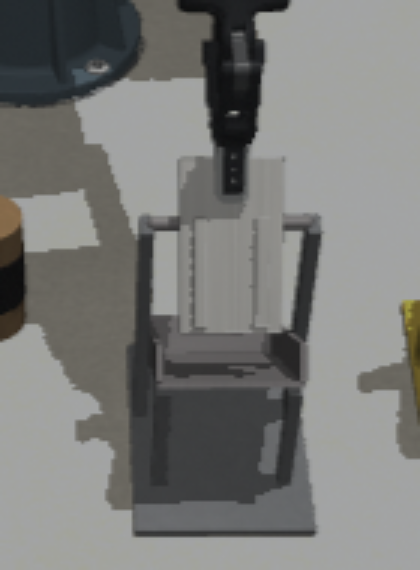

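The plate is centred between the posts, with its back on the bar and light contact (about 4 N). I'll release it now.

```bash
python3 -m jog '[[[0,0,0],[0,0,0]],[[0,0,0],[0,0,0]],[[0,0,-0.4],[0,0,0]],[[0,0,-0.8],[0,0,0]],[[0,0,-0.9],[0,0,0]]]' 0; python3 - <<'E'
from h import *
p,d=camera("scene");cv2.imwrite("pics/s5.png",cv2.resize(p[150:340,300:440,::-1],None,fx=3,fy=3))
p,d=camera("wrist");cv2.imwrite("pics/w5.png",p[:,:,::-1])
E
```

```text
time: 10.6
tcp_pos: [0.4206, 0.1674, 0.2969]
tool_rot: [[-0.04, 0.823, 0.566], [0.999, 0.033, 0.023], [0.0, 0.566, -0.824]]
ft_force: [0.3, -0.0, 0.2]
width: 0.999
```

View pics/s5.png

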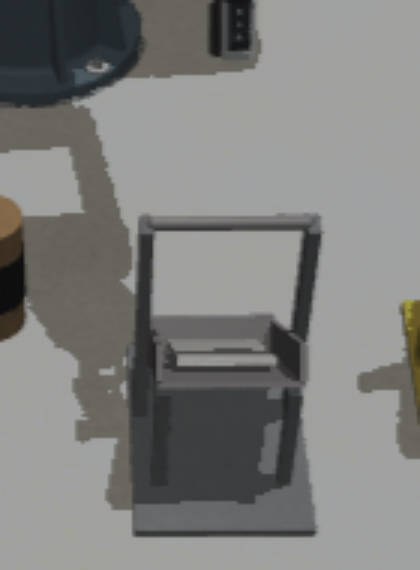

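View pics/w5.png

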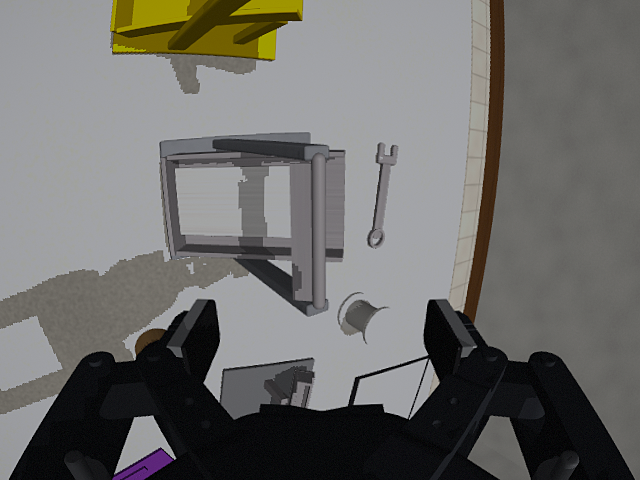

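The plate lies on the bed with its smooth back up, at about (210,205) in the wrist view. I'll back off, let it settle and check the final pose.

```bash
python3 -m jog '[[[0,0,-0.6],[0,0,0]],[[0,0,-0.5],[0,0,0]],[[0,0,0],[0,0,0]],[[0,0,0],[0,0,0]],[[0,0,0],[0,0,0]]]'; python3 - <<'E'
from h import *
m0=camera_model("wrist");p,d=camera("wrist");m=dict(K=m0["camera_matrix"],R=m0["orientation"],pos=m0["position"])
cv2.imwrite("pics/w6.png",cv2.resize(p[100:420,120:520,::-1],None,fx=2,fy=1.8))
W=wcloud(d,m);c=np.radians(2.4);O=B-[.003,0,0];D=W-O
t=np.radians(40)
X=D@[np.cos(c),np.sin(c),0];Y=D@[-np.sin(c),np.cos(c),0];Z=D[...,2]
ub=X*np.cos(t)+Z*np.sin(t);h=-X*np.sin(t)+Z*np.cos(t)  # along bed up, normal to bed
k=(abs(Y)<.07)&(X>-.12)&(X<.1)&(Z>-.2)&(Z<-.03)
hh=np.round(h[k]*1e3/2)*2;u,cn=np.unique(hh,return_counts=True);print([(int(a),int(b)) for a,b in zip(u,cn) if b>80])
hp=u[np.argmax(cn)]/1e3
q=k&(abs(h-hp)<.004);print("plate?",hp,np.percentile(ub[q]*1e3,[1,50,99]).round(1),np.percentile(Y[q]*1e3,[1,50,99]).round(1))
p2,d2=camera("top");cv2.imwrite("pics/t6.png",cv2.resize(p2[140:300,200:500,::-1],None,fx=2.6,fy=2.6))
E
```

```text
time: 11.32
tcp_pos: [0.3953, 0.1666, 0.3316]
tool_rot: [[-0.041, 0.823, 0.566], [0.999, 0.034, 0.024], [0.001, 0.567, -0.824]]
ft_force: [0.1, -0.4, -0.2]
width: 0.996
[(-108, 1381), (-106, 1985), (-104, 496), (-102, 579), (-100, 500), (-98, 955), (-96, 5734), (-94, 1301), (-92, 454), (-90, 428), (-88, 481), (-86, 443), (-84, 500), (-82, 989), (-80, 925), (-78, 562), (-76, 536), (-74, 333)]
plate? -0.096 [-194.8 -103.   -35.1] [-60.5   2.1  61.4]
```

View pics/w6.png

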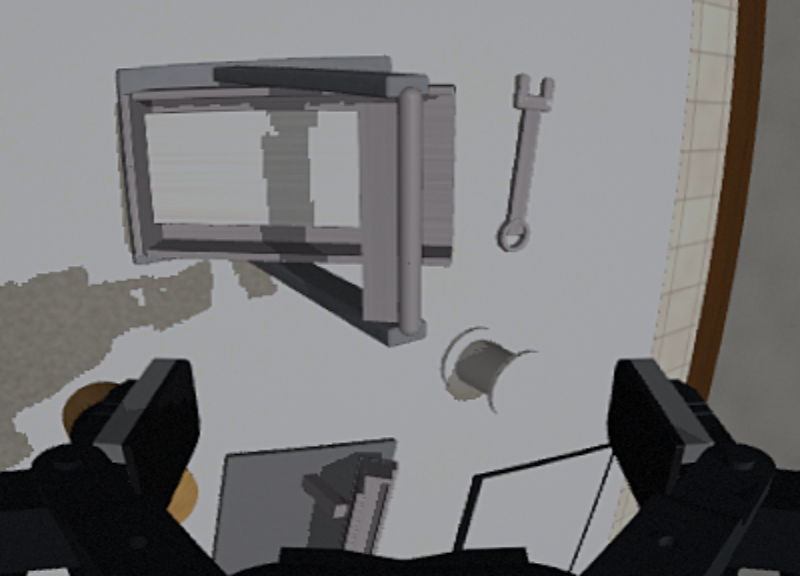

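View pics/t6.png

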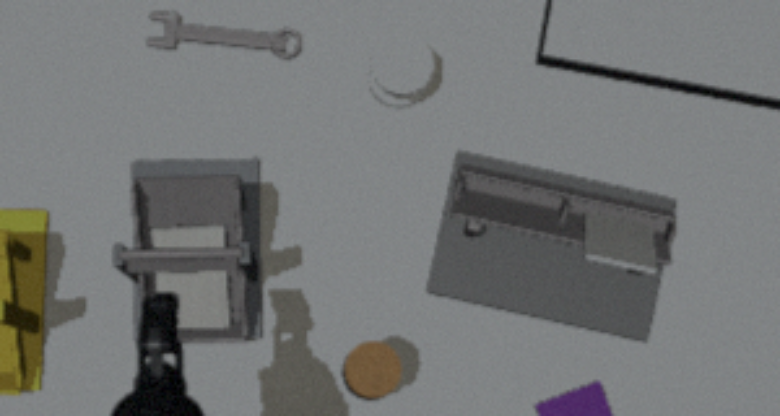

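```bash
python3 - <<'E'
from cell import manip
print(manip.close_job(), manip.sense()["time"])
E
```

```text
the job is handed in; nothing more can be done
the job is handed in; nothing more can be done
```

The ribbed plate is lying ribs down on the chute bed. I took it from the rack at the 35° tilt it stood at and set its back against the tipping edge, about 46 mm below its top. Contact was light, about 4 N. I then opened the fingers, it tipped over by itself, and I did not touch it again.

**Last checks:**
- **Plate:** its smooth back faces up, about 11 mm above the bed, which matches 6 mm of plate on 5 mm ribs. The last pictures show it between the side walls with its foot edge at the stop. I judged the foot by eye, because my attempt to measure its position picked up other surfaces.
- **Surroundings:** the plain plate is still in the rack, and the spool, sleeve and spanner look undisturbed, as do the look-alikes in view.
- **Robot:** the gripper is clear and touching nothing, and the clock stood at about 11.5 s at hand-in.

**Disagreement:** the cameras differed by 3–5 mm on absolute positions, and the wrist camera put the bar about 3.5 mm nearer the robot than the others did. I found the bar by touch instead.

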